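# Slide a packed carton onto the in-line scale and print its ticket

## Task

Weigh the next carton: with your fingertips push the carton nearer the scale steadily along the rollers, without lifting or slamming it, until it sits squarely up against the scale's end stop, and take your hand off it. Then, with the carton resting there untouched, press the wide print key on the indicator fully down and let it up again. Leave the carton behind it, the three small round keys and everything else on the bench alone.

Things in the scene. Friction and masses are not known exactly. Their poses are not given: they have to be found in the camera images.
- carton: the carton to weigh, of the two on the rollers the one nearer the scale: taped brown cardboard, 150 mm wide (its x, across the line) x 200 mm long (its y, along it) x 90 mm high, 0.55 to 0.95 kg, askew by up to 0.1 rad; origin at the centre of its underside, +y towards the end stop. The rollers drag a little: a push of 1 to 4 N moves it, and it stops almost at once when let go
- carton_lead (a point): bottom centre of the carton's leading face, the one towards the end stop; axes as the carton's. A carton that meets the stop askew does not straighten by itself: pressing on its rear face with 10 to 20 N, on the side that lags, squares it against the stop
- carton_rear (a point): centre of the carton's rear face (the one to push), 45 mm above its underside, 100 mm behind its origin; axes as the carton's
- waiting_carton: the next carton, standing at rest on the rollers behind the first: 140 mm wide x 170 mm long x 75 mm high; origin at the centre of its underside. At the start there is a clear gap of at least 95 mm along the line between its front and the first carton's rear face
- infeed: unpowered roller track before the scale, fixed: grey rollers, aluminium side channels. Origin on the bench on the line's centre line, 360 mm before the stop face, where it ends 66 mm further on; +y runs along the line to the stop. Roller tops are 75 mm above the bench; the side channels rise 10 mm above them, 186 mm apart inside, 210 mm over the outsides
- scale: the weighing bed that follows the track in the same line: white side channels and six steel rollers, the same heights and widths, running 289 mm from the track's end to the stop face; same origin and axes as infeed. Fixed on the bench, does not sink
- end_stop: upright steel plate across the far end of the scale, 180 mm wide, 6 mm thick, rising 60 mm above the roller tops, rigid, part of the scale; same origin and axes as infeed
- stop_face (a point): centre of the stop plate's face that meets the carton, at roller-top height (75 mm above the bench); y points along the line out through the stop (the direction of pushing), x across the line away from the robot, z up
- print_key_top (a point): centre of the top of the print key: the only wide rectangular key, 52 mm (its y) x 28 mm (its x), 9 mm proud, at the right (seen from the robot) of the sloping panel of the grey weight indicator (200 mm wide, 120 mm deep, 5 to 70 mm high), which stands on the robot's side of the line; z is the panel's outward normal, leaning 0.26 rad towards the robot
- print_key (a joint): how far the print key is pressed, m: 0 is up, 0.004 is fully down; it moves straight into the panel, takes 1.2 N to start and 4 N to be fully down, and springs back
- zero_key (a joint): leftmost (seen from the robot) of the three small round white keys, 18 mm across, in a row left of the print key on the same panel, their centres 142, 109 and 76 mm from the print key's centre; value is m pressed, 0 to 0.004
- tare_key (a joint): middle one of the three small round keys; m pressed
- units_key (a joint): the small round key nearest the print key; m pressed
- tape_roll: bystander: roll of packing tape lying flat, 104 mm across, 48 mm high, between the robot and the infeed rollers; origin at its underside
- rub_jar: bystander: closed amber jar with black lid, 62 mm across, 95 mm tall, standing on the robot's side of the scale; origin at its underside
- marker: bystander: marker pen lying on the bench, 130 mm long, 17 mm thick; origin at its underside
- box_cutter: bystander: grey safety cutter lying on the bench, 125 mm long, 19 mm high; origin at its underside
- stapler: bystander: black desk stapler, 150 mm long, 55 mm high, near the robot; origin at its underside

How it is judged:
By the outcome, as a careful person would: the job done as asked, in the order asked, and still so for the second after the job is handed in, with the robot touching nothing.
It also fails if it takes over 64 s, if anything falls off the work surface, if the arm or the gripper's body presses on something with over 40 N, if the wrist force passes 120 N, or if a joint passes its speed limit or range.

## Robot

A 7-joint arm with a two-finger parallel gripper is mounted at the origin on the work surface. World frame = base frame: x ahead of the robot, y to its left, z up, the work surface at z = 0. Lengths are in m, angles in degrees, forces in N, time in s.
With the tool pointing down it reaches from about 0.425 to 0.875 m from the base axis. Payload 4.7 kg.
Tool frame: the origin (TCP) lies on the centre line of the jaws, within the pads' length; the fingertips stand 17 mm ahead of it and the grasp point (between the pads) lies 2 mm behind it; z points along the fingers, y is the line along which they close (so a half turn about z gives the same grasp; the last joint's range is limited). The gripper opens to 87 mm and grips with 3 to 60 N. Pads are 19 mm wide; open, the fingers measure 117 mm over their backs; the gripper's body (75 mm by 190 mm) begins 51 mm behind the grasp point.
Start: joints at [73.917, 18.392, -4.016, 83.108, 1.295, 78.541, -3.26], TCP at [0.189, -0.622, 0.24] pointing down, gripper open.
Joint ranges: [-163.93, 163.93], [-17.29, 119.83], [-79.2, 71.16], [3.27, 140.29], [-89.18, 269.18], [5.43, 117.66], [-154.24, 154.24]. Speed limits (degrees/s): [147.25, 147.25, 180, 180, 180, 180, 180].

## Interface

Orientations are given as [roll, pitch, yaw] about the fixed x, y, z axes, in that order (R = Rz(yaw) Ry(pitch) Rx(roll)).
In Python, from cell import env, read_camera gives the robot as it stands.
- The arm moves only by the shell command python3 -m jog 'ROWS' [FORCE]. ROWS is JSON, a list of rows, each a list of 5 numbers: the opening, from 0 (shut) to 1 (fully open), then the shift along the tool's x, y, z each as a share of 0.02 m, from -1 to 1, then the turn about the tool's z as a share of 45 degrees, from -1 to 1. In form: [[gripper, x, y, z, yaw], ...]. A call has 1 to 12 rows; each row shifts and turns the commanded pose from where the row before left it, along the tool's axes as they then stand; what a row does not reach is not made up. A row lasts 1/12 s, in which the tool goes at most 41.7 mm and 7.16 degrees, less where a joint would pass 70% of its speed; a pose out of reach is approached as far as the arm can. A call with a number of a shift or a turn outside -1 to 1 is refused whole. A call with a gripper value outside its range is refused whole. The fingers move at their own pace and stop on an object; FORCE is the grip in N (left out, the last holds). Time passes only in rows, so rows that do not move let the fingers close. It gives the time, the measured TCP pose, the force, the opening and the grip force at its end, in the units of the state.
- env.get_obs(): the state, without advancing time (a new reading comes with each control period).
- read_camera(name): name is "side" or "top" or "wrist"; returns a dict with "color" (480x640x3 uint8, red, green, blue), "range_z" (480x640 float32, m along the optical axis (not along the pixel's ray), 0 where there is no reading), "mtx" (3x3 intrinsics, pixels), "k1" (the pictures are not rectified: a ray, as slopes to the right and down, at radius r is drawn at 1 + k1 r^2 times it, then the intrinsics apply), "world_from_camera" (4x4, takes a point from camera to world coordinates); the wrist camera has in their place "T_tool_cam" (4x4, takes a point from camera to tool coordinates, whose origin is the TCP and whose axes are the flange's). Camera axes: x right, y down, z forward; pixel columns grow to the right and rows downward; lengths in m; the calibration is good to about 2 mm. A picture is of the moment at which its call begins: read the wrist's pose just before it.
- env.sign_off(): hands the job in; it is judged then, once.
The state is a dict: "time_s": time; "qpos": joint angles; "joint_velocities": joint speeds; "effort": joint torques, N m; "tool_pos": TCP position; "tool_rot": TCP orientation; "force": force on the tool from outside, world axes, zero at the start; "wrist_torque": the same for the moment, N m; "grip_width": finger opening in m; "grasp_force": force on a finger pad.
Only numpy, scipy, OpenCV 4.12 (cv2) and the standard library are available. Lean on these libraries where they do the work, as an engineer would, in place of code of your own. Each camera call takes 0.05 s, during which the arm holds its last target. There are 200 camera calls.

## Working session

There is one attempt and no reset: what is moved stays moved. The work goes in short steps, Python scripts to look and compute and a shell command to move; the robot and the scene stay as the last step left them, time stands still between calls to the robot, and variables do not carry over. Pictures are saved under pics/ and viewed, at most 10 in all, crops included, and the job is handed in when it is done.

```bash
mkdir -p pics; ls; cat > h.py <<'E'
import numpy as np,cv2
from cell import env,read_camera
def cloud(c):
    h,w=c["range_z"].shape
    uv=np.stack(np.meshgrid(np.arange(w),np.arange(h)),-1).reshape(-1,1,2).astype(np.float64)
    n=cv2.undistortPoints(uv,c["mtx"],np.array([c["k1"],0,0,0.])).reshape(h,w,2)
    z=c["range_z"][...,None]
    p=np.concatenate([n*z,z],-1)
    T=c["world_from_camera"]
    return p@T[:3,:3].T+T[:3,3], c["range_z"]>0
E
python3 - <<'E'
from h import *
o=env.get_obs();print(o)
for n in("top","side"):
    c=read_camera(n);cv2.imwrite(f"pics/{n}0.png",c["color"][...,::-1]);np.savez(f"{n}0.npz",**c)
    print(n,c["mtx"],c["k1"],c["world_from_camera"])
E
```

```text
pics
{'time_s': 0.0, 'qpos': array([73.91639484, 18.43931899, -4.01329453, 83.175168  ,  1.29569065,
       78.54146811, -3.26098592]), 'joint_velocities': array([ 0.04985169,  0.00577055,  0.04766251, -0.01061973,  0.04527119,
        0.06050232,  0.00075529]), 'effort': array([-3.93158427e-05, -4.91286993e+01, -4.03884519e-01, -3.12536895e+01,
       -6.40479103e-02,  4.37580119e-02,  1.82288863e-04]), 'tool_pos': array([ 0.18863587, -0.62147476,  0.23845592]), 'tool_rot': array([-1.79889319e+02,  7.19717967e-03,  1.68903968e+01]), 'force': array([ 0.63219717, -0.17042685,  0.25625124]), 'wrist_torque': array([ 0.04894624, -0.06994032, -0.01073689]), 'grasp_force': 0.0, 'grip_width': 0.08716850367346764}
top [[602.17504322   0.         325.31284469]
 [  0.         602.17504322 234.9120668 ]
 [  0.           0.           1.        ]] 0.010593908785737106 [[ 0.02670053 -0.99625216  0.08227225  0.40722094]
 [-0.99957266 -0.02562841  0.0140602  -0.04773596]
 [-0.011899   -0.08261251 -0.99651071  1.51645357]
 [ 0.          0.          0.          1.        ]]
side [[514.20527001   0.         313.23350642]
 [  0.         514.20527001 247.19664775]
 [  0.           0.           1.        ]] -0.03136716350912293 [[-0.97530901 -0.14276206  0.16849725  0.26553649]
 [-0.22070959  0.60341859 -0.76627232  1.08238619]
 [ 0.00772024 -0.78454126 -0.62002855  0.9946029 ]
 [ 0.          0.          0.          1.        ]]
```

View pics/top0.png

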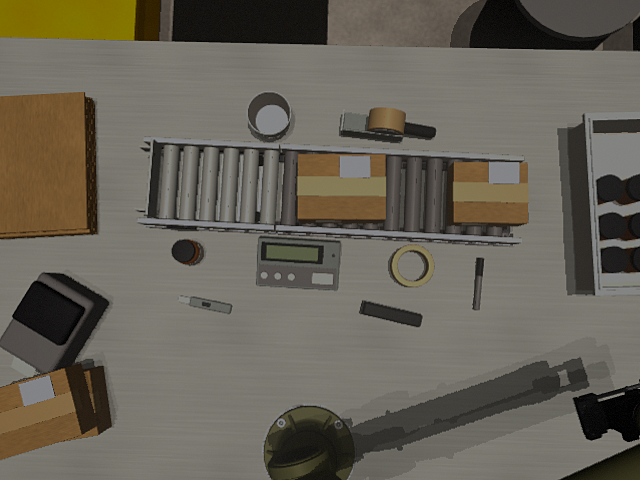

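View pics/side0.png

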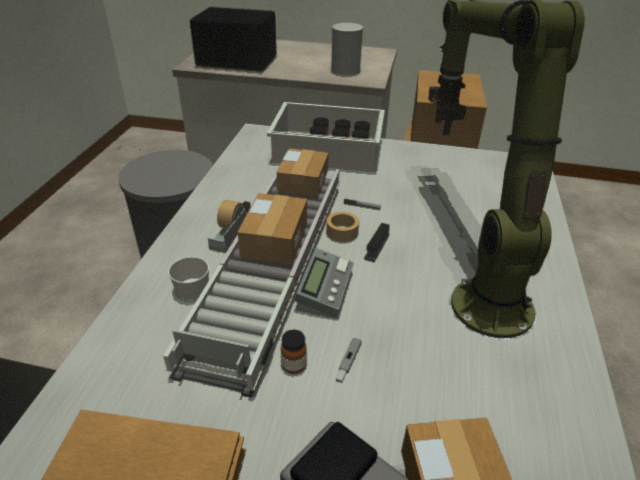

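The top view shows the first carton at about (341,188), the waiting carton at (490,192), the stop at u≈152 and the print key at (323,280). The side view agrees with that layout. Next I'll measure.

```bash
cat > m.py <<'E'
from h import *
def rect(P,m):
    (c,s,a)=cv2.minAreaRect((P[m][:,:2]*1000).astype(np.float32)); return np.round(c,1),np.round(s,1),round(a,2),"z med",round(float(np.median(P[m][:,2])),4),int(m.sum())
def big(m):
    m=cv2.morphologyEx(m.astype(np.uint8),cv2.MORPH_OPEN,np.ones((3,3)))
    n,l,s,_=cv2.connectedComponentsWithStats(m); 
    return [(l==i) for i in range(1,n) if s[i,4]>60]
def run(tag):
    for n in("top","side"):
        c=read_camera(n) if tag is None else np.load(f"{n}{tag}.npz")
        P,ok=cloud(c);x,y,z=P[...,0],P[...,1],P[...,2]
        R=ok&(x>.5)&(x<.8)&(y>-.6)&(y<.45)
        print(n)
        for m in big(R&(z>.14)&(z<.18)): print(" carton tops",*rect(P,m))
        for m in big(R&(z>.115)&(z<.141)&(y>.3)): print(" stop",*rect(P,m))
        for m in big(R&(z>.079)&(z<.092)): print(" channel",*rect(P,m))
        col=c["color"].astype(int); 
        K=ok&(x>.3)&(x<.55)&(y>-.15)&(y<.2)&(z>.015)&(z<.09)
        for m in big(K&(col.min(2)>150)): print(" key",*rect(P,m))
        m=max(big(K),key=np.sum); print(" ind",*rect(P,m))
        A=P[m];A=A[(A[:,2]>.025)];s=np.linalg.lstsq(np.c_[A[:,:2],np.ones(len(A))],A[:,2],rcond=None)[0];print(" plane",s)
if __name__=="__main__": run("0")
E
python3 m.py
python3 -c "
import cv2
a=cv2.imread('pics/top0.png')[225:300,250:350];b=cv2.imread('pics/side0.png')[240:320,290:360]
cv2.imwrite('pics/crop0.png',cv2.hconcat([cv2.resize(a,(400,300)),cv2.resize(b,(263,300))]))"
```

```text
top
 carton tops [632.3 -61.3] [151.5 200. ] 1.08 z med 0.165 5832
 carton tops [ 629.4 -402.1] [141.1 172.4] 0.5 z med 0.1501 4566
 stop [707.4 383.3] [ 8.3 63.2] 89.08 z med 0.1324 121
 stop [632.1 385.6] [ 8.2 85.9] 88.39 z med 0.1318 173
 channel [744.  260.1] [263.5  14.5] 88.53 z med 0.0844 528
 channel [737.6  12.9] [126.4  13.5] 88.77 z med 0.0848 250
 channel [735. -89.] [67.8 14.1] 88.26 z med 0.0848 132
 channel [ 731.2 -232. ] [210.   13.6] 88.74 z med 0.0845 401
 channel [ 727.  -356.8] [32.6 12.5] 86.8 z med 0.0843 64
 channel [ 726.8 -398.9] [45.5 13. ] 88.11 z med 0.0847 90
 channel [ 724.2 -464.7] [66.7 12.9] 88.98 z med 0.0848 128
 channel [548.6 339.2] [138.4  12.4] 88.44 z med 0.0849 285
 channel [544.4 179.6] [164.3  12.7] 88.42 z med 0.0845 332
 channel [541.1  51.3] [55.3 12.5] 89.62 z med 0.0847 121
 channel [538.4 -36. ] [29.8 11.6] 84.94 z med 0.0846 62
 channel [ 536. -128.] [136.6  12.3] 88.36 z med 0.0849 286
 channel [ 532.8 -251.5] [49.5 11.9] 87.56 z med 0.0852 97
 channel [ 530.6 -306.6] [50.5 11.5] 88.09 z med 0.0841 97
 channel [ 529.7 -350.8] [32.4
[... 191 characters left out ...]

side
 carton tops [ 630.  -398.2] [142.2 181.9] 0.73 z med 0.1523 1187
 carton tops [632.2 -59.1] [152.3 211.1] 1.17 z med 0.1667 2665
 stop [649.4 388.3] [ 10.3 181.1] 87.88 z med 0.1297 608
 channel [ 529.3 -422.5] [120.9  14.7] 89.27 z med 0.0865 69
 channel [ 727.3 -343.4] [112.4  13.4] 88.63 z med 0.0872 76
 channel [542.8  36.1] [782.5  30.2] 87.43 z med 0.0863 1044
 channel [741.5 156. ] [367.5  16.4] 88.43 z med 0.0864 563
 channel [749.8 398.9] [13.7 51.3] 1.95 z med 0.0874 102
 channel [623.4 389.5] [ 5.3 68. ] 88.64 z med 0.0851 90
 key [424.6 -24.2] [24. 59.] 1.6 z med 0.0564 101
 ind [473.2  25.7] [153.4 348. ] 0.05 z med 0.0563 3376
 plane [ 0.17270461 -0.02509991 -0.02394946]
```

View pics/crop0.png

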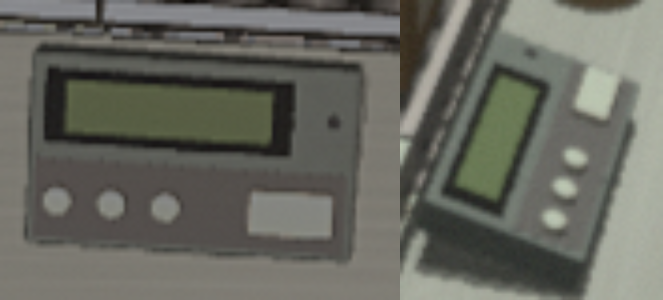

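The crop shows the print key at about (322,279) in the top view, with the round keys to its left. Next I'll turn the tool so its x axis lies along the line (azimuth 88.4°).

```bash
python3 -m jog '[[1,0,0,0,-0.159],[1,0,0,0,-0.159],[1,0,0,0,-0.159],[1,0,0,0,-0.159],[1,0,0,0,-0.159],[1,0,0,0,-0.159],[1,0,0,0,-0.159],[1,0,0,0,-0.159],[1,0,0,0,-0.159],[1,0,0,0,-0.159],[1,0,0,0,0],[1,0,0,0,0]]'
python3 - <<'E'
from h import *
for n,lo in(("top",None),("side",None)):
    c=np.load(f"{n}0.npz");P,ok=cloud(c);col=c["color"].astype(int)
    x,y,z=P[...,0],P[...,1],P[...,2];K=ok&(x>.38)&(x<.5)&(y>-.08)&(y<.16)&(z>.03)
    mn=col.min(2)
    for t in(120,135,150):
        m=(K&(mn>t)).astype(np.uint8);k,l,s,ce=cv2.connectedComponentsWithStats(m)
        for i in range(1,k):
            if s[i,4]>15: print(n,t,s[i],ce[i].round(1),np.median(P[l==i],0).round(4))
E
```

```text
time_s: 1.1
tool_pos: [0.1887, -0.6218, 0.2391]
tool_rot: [-180.0, -0.0, 88.2]
force: [-0.8, -0.4, -0.1]
grip_width: 0.0869
grasp_force: 0.0
top 120 [261 272   6   6  28] [263.6 274.6] [0.4267 0.1193 0.0549]
top 120 [275 273   6   6  27] [277.4 275.6] [0.4252 0.0871 0.0539]
top 120 [312 273  21  11 192] [322.1 278.4] [ 0.4225 -0.022   0.0535]
top 120 [288 274   6   6  26] [290.9 276.3] [0.4257 0.0534 0.0544]
side 120 [336 257  13  15 124] [341.8 264.1] [ 0.425  -0.0212  0.056 ]
side 120 [333 279   7   5  28] [336.1 281.1] [0.4275 0.0524 0.0543]
side 120 [330 287   7   6  27] [333.3 289.3] [0.4286 0.0873 0.0556]
side 120 [328 295   7   6  28] [330.6 297.8] [0.4288 0.1221 0.0563]
side 135 [337 257  12  14 109] [342. 264.] [ 0.4245 -0.0214  0.0563]
side 135 [334 280   6   4  19] [336.2 281.5] [0.4265 0.0556 0.0563]
side 135 [331 288   6   4  22] [333.5 289.5] [0.4275 0.0875 0.0557]
side 135 [328 296   6   5  24] [330.7 297.9] [0.4287 0.1223 0.0566]
side 150 [337 258  11  13 101] [342.1 264.1] [ 0.4241 -0.0209  0.0564]
side 150 [331 288   6   4  17] [333.4 289.4] [0.4275 0.0873 0.0565]
side 150 [328 296   6   4  17] [330.4 297.6] [0.4292 0.122  0.0571]
```

```bash
python3 -m jog '[[1,0.9,0.98,0,0],[1,0.9,0.98,0,0],[1,0.9,0.98,0,0],[1,0.9,0.98,0,0],[1,0.9,0.98,0,0],[1,0.9,0.98,0,0],[1,0.9,0.98,0,0],[1,0.9,0.98,0,0],[1,0.9,0.98,0,0],[1,0.9,0.98,0,0],[1,0.9,0.98,0,-0.005]]'; python3 -m jog '[[1,0.9,0.98,0,0],[1,0.9,0.98,0,0],[1,0.9,0.98,0,0],[1,0.9,0.98,0,0],[1,0.9,0.98,0,0],[1,0.9,0.98,0,0],[1,0.9,0.98,0,0],[1,0.9,0.98,0,0],[1,0.9,0.98,0,0],[1,0.9,0.98,0,0],[1,0.9,0.98,0,0],[1,0,0,0,0]]'
```

```text
time_s: 2.02
tool_pos: [0.4105, -0.4289, 0.2395]
tool_rot: [-180.0, 0.0, 88.5]
force: [0.3, 0.3, -0.2]
grip_width: 0.0869
grasp_force: 0.0
time_s: 3.02
tool_pos: [0.6335, -0.2299, 0.239]
tool_rot: [179.9, -0.3, 88.9]
force: [0.0, 2.0, -0.5]
grip_width: 0.0871
grasp_force: 0.0
```

```bash
python3 -m jog '[[1,0,0,0.87,0],[1,0,0,0.87,0],[1,0,0,0.87,0],[1,0,0,0.87,0],[1,0,0,0.87,0],[1,0,0,0.87,0],[1,0,0,0,0.01],[1,0,0,0,0]]'; python3 -m jog '[[1,0.5,0,0,0],[1,0.5,0,0,0],[1,0.5,0,0,0],[1,0.5,0,0,0],[1,0.2,0,0,0],[1,0.2,0,0,0],[1,0.2,0,0,0],[1,0.2,0,0,0],[1,0.2,0,0,0],[1,0.2,0,0,0]]'
```

```text
time_s: 3.68
tool_pos: [0.6289, -0.2371, 0.1342]
tool_rot: [-179.9, -0.0, 88.1]
force: [0.3, -0.4, 0.9]
grip_width: 0.0872
grasp_force: 0.0
time_s: 4.52
tool_pos: [0.6317, -0.1735, 0.1351]
tool_rot: [-180.0, 0.1, 88.2]
force: [-0.1, -0.6, 0.2]
grip_width: 0.0869
grasp_force: 0.9
```

```bash
python3 -m jog '[[1,0.1,0,0,-0.005],[1,0.1,0,0,0],[1,0.1,0,0,0],[1,0.1,0,0,0],[1,0.15,0,0,0],[1,0.15,0,0,0],[1,0.2,0,0,0],[1,0.2,0,0,0],[1,0.2,0,0,0],[1,0.2,0,0,0],[1,0.2,0,0,0],[1,0.2,0,0,0]]'; python3 -m jog '[[1,0.2,0,0,0],[1,0.2,0,0,0],[1,0.2,0,0,0],[1,0.2,0,0,0],[1,0.2,0,0,0],[1,0.2,0,0,0],[1,0.2,0,0,0],[1,0.2,0,0,0],[1,0.2,0,0,0],[1,0.2,0,0,0],[1,0.2,0,0,0],[1,0.2,0,0,0]]'
cat > s.py <<'E'
from m import *
c=read_camera("top");P,ok=cloud(c);x,y,z=P[...,0],P[...,1],P[...,2]
for m in big(ok&(x>.5)&(x<.8)&(y>-.6)&(y<.45)&(z>.14)&(z<.171)): print(*rect(P,m))
E
python3 s.py
```

```text
time_s: 5.52
tool_pos: [0.6329, -0.1345, 0.1351]
tool_rot: [-180.0, 0.0, 88.5]
force: [-0.9, -0.9, -0.4]
grip_width: 0.0871
grasp_force: 0.6
time_s: 6.52
tool_pos: [0.6343, -0.0867, 0.1352]
tool_rot: [180.0, 0.0, 88.4]
force: [-1.1, -1.7, -0.7]
grip_width: 0.0869
grasp_force: 0.6
[634.6  37. ] [152.2 178.4] 1.3 z med 0.165 4812
[ 629.1 -402.2] [141.  172.5] 0.34 z med 0.1502 4568
```

```bash
for i in 1 ; do python3 -m jog '[[1,0.2,0,0,0],[1,0.2,0,0,0],[1,0.2,0,0,0],[1,0.2,0,0,0],[1,0.2,0,0,0],[1,0.2,0,0,0],[1,0.2,0,0,0],[1,0.2,0,0,0],[1,0.2,0,0,0],[1,0.2,0,0,0],[1,0.2,0,0,0],[1,0.2,0,0,0]]'; python3 -m jog '[[1,0.2,0,0,0],[1,0.2,0,0,0],[1,0.2,0,0,0],[1,0.2,0,0,0],[1,0.2,0,0,0],[1,0.2,0,0,0],[1,0.2,0,0,0],[1,0.2,0,0,0],[1,0.2,0,0,0],[1,0.2,0,0,0],[1,0.2,0,0,0],[1,0.2,0,0,0]]'; python3 -m jog '[[1,0.2,0,0,0],[1,0.2,0,0,0],[1,0.2,0,0,0],[1,0.2,0,0,0],[1,0.2,0,0,0],[1,0.2,0,0,0],[1,0.2,0,0,0],[1,0.2,0,0,0],[1,0.2,0,0,0],[1,0.2,0,0,0],[1,0.2,0,0,0],[1,0.2,0,0,0]]';  done; python3 s.py
```

```text
time_s: 7.57
tool_pos: [0.6356, -0.0387, 0.1352]
tool_rot: [180.0, 0.0, 88.4]
force: [0.6, -1.2, 0.4]
grip_width: 0.0873
grasp_force: 0.6
time_s: 8.57
tool_pos: [0.6369, 0.0093, 0.1351]
tool_rot: [-180.0, 0.0, 88.4]
force: [-0.5, -1.3, 1.3]
grip_width: 0.087
grasp_force: 0.6
time_s: 9.57
tool_pos: [0.6381, 0.0573, 0.1351]
tool_rot: [-180.0, 0.0, 88.4]
force: [0.3, -2.3, 1.3]
grip_width: 0.0871
grasp_force: 0.6
[637.9 189. ] [151.  165.4] 1.46 z med 0.1649 3996
[ 629.2 -402.3] [141.5 172.4] 0.47 z med 0.1502 4570
```

```bash
python3 -m jog '[[1,0.2,0,0,0],[1,0.2,0,0,0],[1,0.2,0,0,0],[1,0.2,0,0,0],[1,0.2,0,0,0],[1,0.2,0,0,0],[1,0.2,0,0,0],[1,0.2,0,0,0],[1,0.2,0,0,0],[1,0.2,0,0,0],[1,0.2,0,0,0],[1,0.2,0,0,0]]'; python3 -m jog '[[1,0.2,0,0,0],[1,0.2,0,0,0],[1,0.2,0,0,0],[1,0.2,0,0,0],[1,0.2,0,0,0],[1,0.2,0,0,0],[1,0.15,0,0,0],[1,0.15,0,0,0],[1,0.1,0,0,0],[1,0.1,0,0,0],[1,0.05,0,0,0],[1,0.05,0,0,0]]';python3 s.py
```

```text
time_s: 10.62
tool_pos: [0.6394, 0.1052, 0.135]
tool_rot: [-180.0, 0.0, 88.4]
force: [-0.8, -1.5, 0.1]
grip_width: 0.087
grasp_force: 0.6
time_s: 11.62
tool_pos: [0.6405, 0.1409, 0.1351]
tool_rot: [180.0, 0.0, 88.4]
force: [-0.7, -2.2, 0.9]
grip_width: 0.0869
grasp_force: 0.5
[640.3 276.9] [151.4 155.8] 1.33 z med 0.1648 3419
[ 629.  -402.5] [141.  173.3] 0.49 z med 0.1501 4582
```

```bash
python3 -m jog '[[1,0.05,0,0,0],[1,0.05,0,0,0],[1,0.05,0,0,0],[1,0.05,0,0,0],[1,0.05,0,0,0],[1,0.05,0,0,0]]'; python3 -m jog '[[1,0.05,0,0,0],[1,0.05,0,0,0],[1,0.05,0,0,0],[1,0.05,0,0,0]]'
```

```text
time_s: 12.17
tool_pos: [0.6406, 0.1468, 0.1351]
tool_rot: [-180.0, 0.0, 88.4]
force: [0.0, -0.6, -0.2]
grip_width: 0.0872
grasp_force: 0.6
time_s: 12.5
tool_pos: [0.6407, 0.1509, 0.1351]
tool_rot: [180.0, 0.0, 88.4]
force: [-0.4, -1.0, -0.4]
grip_width: 0.087
grasp_force: 0.6
```

```bash
for k in 1; do python3 -m jog '[[1,0.05,0,0,0],[1,0.05,0,0,0],[1,0.05,0,0,0],[1,0.05,0,0,0],[1,0.05,0,0,0],[1,0.05,0,0,0],[1,0.05,0,0,0],[1,0.05,0,0,0]]'; python3 -m jog '[[1,0.05,0,0,0],[1,0.05,0,0,0],[1,0.05,0,0,0]]'; python3 s.py; done
```

```text
time_s: 13.17
tool_pos: [0.6409, 0.159, 0.1351]
tool_rot: [180.0, 0.0, 88.4]
force: [0.0, -0.8, 0.5]
grip_width: 0.0873
grasp_force: 0.5
time_s: 13.42
tool_pos: [0.641, 0.162, 0.1351]
tool_rot: [-180.0, 0.0, 88.4]
force: [-0.4, -1.6, 1.0]
grip_width: 0.0872
grasp_force: 0.5
[640.  299.1] [149.6 152.6] 0.97 z med 0.1648 3230
[ 629.2 -402.8] [141.3 174.3] 0.46 z med 0.1501 4569
```

```bash
python3 -m jog '[[1,0.05,0,0,0],[1,0.05,0,0,0],[1,0.05,0,0,0]]'; python3 -m jog '[[1,0.05,0,0,0],[1,0.05,0,0,0]]'; 
```

```text
time_s: 13.72
tool_pos: [0.6411, 0.1649, 0.1351]
tool_rot: [180.0, 0.0, 88.4]
force: [-0.3, -0.1, 0.8]
grip_width: 0.0875
grasp_force: 0.5
time_s: 13.88
tool_pos: [0.6411, 0.1668, 0.1351]
tool_rot: [-180.0, 0.0, 88.4]
force: [-1.5, -2.6, 0.8]
grip_width: 0.087
grasp_force: 1.7
```

```bash
python3 -m jog '[[1,0.05,0,0,0],[1,0.05,0,0,0]]'; python3 s.py
```

```text
time_s: 14.05
tool_pos: [0.6409, 0.1669, 0.135]
tool_rot: [-179.9, 0.2, 88.4]
force: [-2.6, -5.4, 3.3]
grip_width: 0.0871
grasp_force: 3.1
[640.2 304.8] [149.4 152.3] 0.93 z med 0.1647 3209
[ 629.3 -402.6] [141.2 173.6] 0.55 z med 0.1501 4590
```

```bash
python3 -m jog '[[1,0.05,0,0,0],[1,0.05,0,0,0],[1,0.05,0,0,0]]';python3 -m jog '[[1,0.05,0,0,0],[1,0.05,0,0,0]]'; python3 s.py
```

```text
time_s: 14.35
tool_pos: [0.6403, 0.1679, 0.135]
tool_rot: [-179.8, 0.4, 88.4]
force: [-5.0, -9.0, 6.4]
grip_width: 0.087
grasp_force: 4.8
time_s: 14.52
tool_pos: [0.6401, 0.1697, 0.1346]
tool_rot: [-179.8, 0.4, 88.4]
force: [-5.4, -8.5, 3.0]
grip_width: 0.0867
grasp_force: 4.4
[641.9 309.1] [153.2 150.7] 89.17 z med 0.1647 3109
[ 629.3 -402.5] [141.3 173.4] 0.33 z med 0.1502 4563
```

```bash
python3 -m jog '[[1,0.05,0,0,0],[1,0.05,0,0,0]]';python3 -m jog '[[1,0.05,0,0,0],[1,0.05,0,0,0]]'; python3 s.py
```

```text
time_s: 14.73
tool_pos: [0.6399, 0.1719, 0.1343]
tool_rot: [-179.7, 0.4, 88.4]
force: [-4.9, -8.1, 2.2]
grip_width: 0.0869
grasp_force: 4.0
time_s: 14.9
tool_pos: [0.6398, 0.1725, 0.1342]
tool_rot: [-179.7, 0.5, 88.4]
force: [-6.0, -13.0, 5.3]
grip_width: 0.0871
grasp_force: 6.4
[644.5 307.7] [152.4 151.3] 88.33 z med 0.1647 3004
[ 629.1 -402.5] [172.6 141.5] 89.94 z med 0.1501 4575
```

```bash
python3 -m jog '[[1,0.05,0,0,0],[1,0.05,0,0,0],[1,0,0,0,0],[1,0,0,0,0]]'; python3 -m jog '[[1,-0.05,0,0,0],[1,-0.05,0,0,0],[1,-0.1,0,0,0],[1,-0.1,0,0,0],[1,-0.2,0,0,0],[1,-0.3,0,0,0],[1,-0.5,0,0,0],[1,-0.8,0,0,0],[1,-0.8,0,0,0],[1,-0.8,0,0,0],[1,0,0,0,0]]'
```

```text
time_s: 15.28
tool_pos: [0.6398, 0.1724, 0.1342]
tool_rot: [-179.6, 0.7, 88.3]
force: [-7.7, -14.5, 6.4]
grip_width: 0.0869
grasp_force: 7.3
time_s: 16.2
tool_pos: [0.6403, 0.1005, 0.135]
tool_rot: [180.0, 0.2, 88.1]
force: [1.1, -0.2, -0.5]
grip_width: 0.087
grasp_force: 0.0
```

```bash
python3 -m jog '[[1,0,0,-0.8,0],[1,0,0,-0.8,0],[1,0,0,-0.8,0],[1,0,0,-0.8,0],[1,-0.5,0,-0.8,0],[0,-0.9,-0.9,0,0],[0,-0.9,-0.9,0,0],[0,-0.9,-0.9,0,0],[0,-0.9,-0.9,0,0],[0,0,0,0,0]]' 20; python3 s.py; python3 - <<'E'
from h import *
for n in("top","side"):
    c=read_camera(n);np.savez(n+"1.npz",**c);cv2.imwrite(f"pics/{n}1.png",c["color"][...,::-1])
cv2.imwrite("pics/c1.png",cv2.hconcat([cv2.resize(cv2.imread("pics/top1.png")[120:320,130:430],(450,300)),cv2.resize(cv2.imread("pics/side1.png")[220:400,150:390],(350,263))[:,:] if 0 else cv2.resize(cv2.imread("pics/side1.png")[220:400,150:360],(350,300))]))
E
```

```text
time_s: 17.03
tool_pos: [0.5629, 0.0222, 0.2151]
tool_rot: [-179.9, 0.2, 88.2]
force: [0.8, -1.0, 0.2]
grip_width: 0.0615
grasp_force: 0.0
[643.7 281.9] [201.8 151.7] 88.33 z med 0.1649 5743
[ 629.1 -402.6] [141.4 173.2] 0.27 z med 0.1502 4563
```

View pics/c1.png

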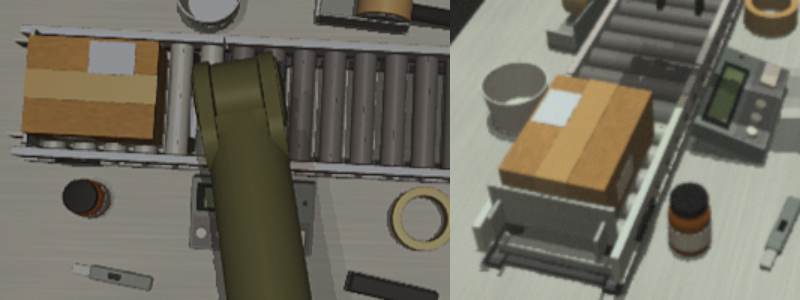

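The carton sits square against the stop (measured −1.67°, line about −1.56°) and nothing else has been disturbed. Next is the print key, pressed with closed fingertips.

```bash
python3 -m jog '[[0,-0.27,-0.77,0,0],[0,-0.27,-0.77,0,0],[0,-0.27,-0.77,0,0],[0,-0.27,-0.77,0,0],[0,-0.27,-0.77,0,0],[0,-0.27,-0.77,0,0],[0,-0.27,-0.77,0,0],[0,-0.27,-0.77,0,0],[0,-0.27,-0.77,0,0],[0,0,0,0,0],[0,0,0,0,0],[0,0,0,0,0]]'; python3 -m jog '[[0,0,0,0.8,0],[0,0,0,0.8,0],[0,0,0,0.8,0],[0,0,0,0.8,0],[0,0,0,0.8,0],[0,0,0,0.8,0],[0,0,0,0,0],[0,0,0,0,0]]'
```

```text
time_s: 18.18
tool_pos: [0.4267, -0.0178, 0.2155]
tool_rot: [179.9, -0.0, 88.5]
force: [0.0, 0.1, 0.1]
grip_width: 0.0003
grasp_force: 0.0
time_s: 18.85
tool_pos: [0.4256, -0.018, 0.1187]
tool_rot: [-179.9, -0.1, 88.5]
force: [1.0, 0.4, -0.1]
grip_width: 0.0007
grasp_force: 0.0
```

```bash
python3 -m jog '[[0,-0.18,-0.1,0.5,0],[0,0,0,0.5,0],[0,0,0,0.5,0],[0,0,0,0.2,0],[0,0,0,0.1,0],[0,0,0,0,0],[0,0,0,0,0]]'; python3 - <<'E'
from h import *
from h import env
c=read_camera("side");a=c["color"][220:320,280:400,::-1]
d=read_camera("wrist")["color"][...,::-1]
cv2.imwrite("pics/k.png",cv2.hconcat([cv2.resize(a,(384,320)),cv2.resize(d,(416,320))]))
E
```

```text
time_s: 19.43
tool_pos: [0.4235, -0.0224, 0.0832]
tool_rot: [180.0, -0.0, 88.4]
force: [-0.7, -0.5, -0.2]
grip_width: 0.0008
grasp_force: 0.0
```

View pics/k.png

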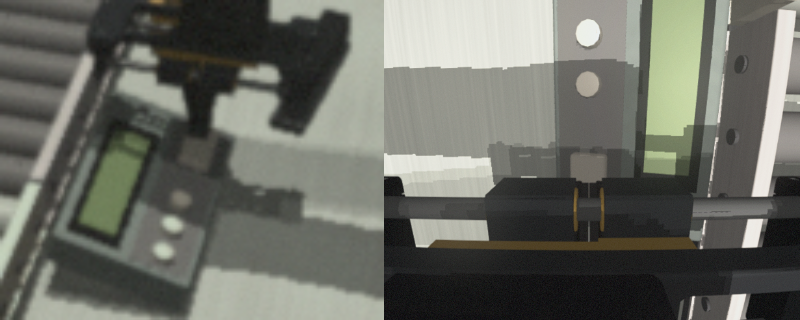

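The side view (left) shows the fingertips right above the shaded print key at about (195,145). In the wrist view the key's end shows at (588,165), just ahead of the closed fingers, and the round keys are well clear. I'll press now.

```bash
python3 -m jog '[[0,0,0,0.1,0],[0,0,0,0.1,0],[0,0,0,0.1,0],[0,0,0,0,0]]'; python3 -m jog '[[0,0,0,0.1,0],[0,0,0,0,0],[0,0,0,0,0]]'
```

```text
time_s: 19.87
tool_pos: [0.423, -0.0225, 0.0767]
tool_rot: [-180.0, -0.0, 88.4]
force: [-0.4, -0.3, 0.4]
grip_width: 0.0003
grasp_force: 0.0
time_s: 20.12
tool_pos: [0.4232, -0.0225, 0.075]
tool_rot: [-180.0, 0.0, 88.4]
force: [-0.2, 0.2, -0.6]
grip_width: 0.0005
grasp_force: 0.0
```

```bash
python3 -m jog '[[0,0,0,0.1,0],[0,0,0,0,0]]';python3 -m jog '[[0,0,0,0.1,0],[0,0,0,0,0]]'
```

```text
time_s: 20.28
tool_pos: [0.4237, -0.0225, 0.0732]
tool_rot: [180.0, 0.0, 88.4]
force: [-0.3, 0.1, 2.1]
grip_width: 0.0005
grasp_force: 0.8
time_s: 20.45
tool_pos: [0.4241, -0.0225, 0.0714]
tool_rot: [179.9, 0.0, 88.4]
force: [0.2, -0.2, 3.8]
grip_width: 0.0003
grasp_force: 1.4
```

```bash
python3 -m jog '[[0,0,0,0.1,0],[0,0,0,0,0]]';python3 -m jog '[[0,0,0,0.1,0],[0,0,0,0,0],[0,0,0,0,0]]'
```

```text
time_s: 20.62
tool_pos: [0.4244, -0.0225, 0.07]
tool_rot: [179.9, 0.0, 88.4]
force: [-0.1, 0.3, 8.2]
grip_width: 0.0003
grasp_force: 3.5
time_s: 20.87
tool_pos: [0.4246, -0.0225, 0.0694]
tool_rot: [179.9, 0.1, 88.4]
force: [-5.0, 0.3, 21.5]
grip_width: 0.0006
grasp_force: 10.8
```

The force climbed steeply to 21 N with almost no further travel, so the key has bottomed out. I'll release it and withdraw.

```bash
python3 -m jog '[[0,0,0,-0.2,0],[0,0,0,-0.2,0],[0,0,0,-0.3,0],[0,0,0,-0.5,0],[0,0,0,-0.8,0],[0,0,0,-0.8,0],[0,0,0,-0.8,0],[0,0,0,-0.8,0],[0,0,0,-0.8,0],[0,0,0,-0.8,0],[0,0,0,0,0],[0,0,0,0,0]]'; python3 s.py; python3 - <<'E'
from h import *
c=read_camera("side");cv2.imwrite("pics/f.png",c["color"][...,::-1])
E
```

```text
time_s: 21.87
tool_pos: [0.4236, -0.0226, 0.1878]
tool_rot: [179.9, 0.0, 88.4]
force: [-0.1, -0.3, 0.1]
grip_width: 0.0004
grasp_force: 0.0
[643.5 282.5] [202.8 151. ] 88.5 z med 0.1648 5763
[ 629.1 -402.6] [141.1 173.2] 0.17 z med 0.1501 4575
```

View pics/f.png

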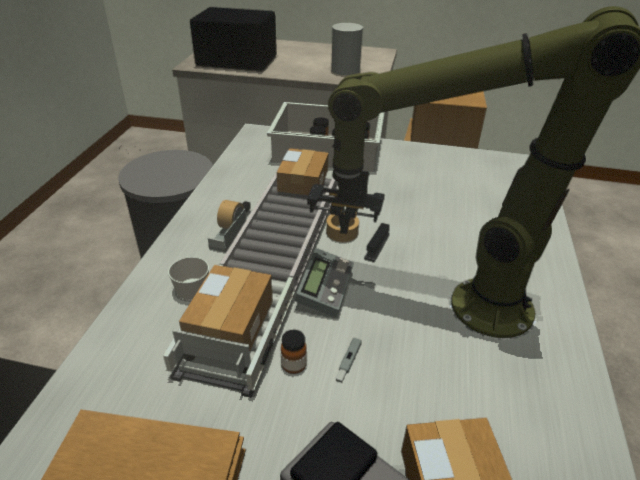

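The carton sits against the stop at about (228,305), the arm is clear of everything, and the other items haven't moved.

```bash
python3 -c "
from cell import env
print(env.sign_off())"
```

```text
the job is handed in; nothing more can be done
None
```

The carton is square against the end stop and untouched, the print key was pressed fully down and released, and the job is handed in at about 22 s; the cameras showed nothing else moved.

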